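# Tip the glide tote into its corner

## Task

Push the red tab down to raise the hold-down foot fully off the blue tote first, while the tote still stands flat. Then lift the tote by its steel handle, leaving the opposite corner on the bench, so that it tips by about 30 degrees and all four furniture glides slide into that opposite corner. Finish while still holding the tote tipped and still, with the glides gathered, and leave everything else on the bench where it is.

Things in the scene. Friction and masses are not known exactly. Their poses are not given: they have to be found in the camera images.
- presser (a joint): pivot lever of the grey hold-down head, rad. 0: its rubber foot is down, 2 mm above the rim of the tote; 1.0 (its stop): foot fully raised. Pushing the red tab down raises the foot; about 4 N on the tab moves it, and it stays where it is left. The level pivot is 95 mm above the bench
- tab (a point): centre of the upper face of the red press tab (30 x 32 mm, 12 mm thick) at the back end of that lever, 66 mm from the pivot. About 130 mm above the bench when the foot is down, about 70 mm when it is fully raised; between the two it travels almost straight down (horizontally within 12 mm)
- holddown: grey hold-down head, fixed to the bench, 109 mm tall, base 75 x 70 mm. Origin on the bench under the pivot; its x points to the tote (foot side), the tab is on its -x side, the pivot axis is along y. The foot reaches 58 mm to +x
- tote: loose blue plastic tote, 180 x 180 mm, 60 mm tall, walls and floor 4 mm, about 0.35 kg. Origin at the centre of its underside, x and y along its sides, z up. A steel bar handle stands across its (-x, -y) corner; the parts must go to the opposite (+x, +y) corner
- tote_grip (a point): middle of the tote's handle bar: round steel bar 10 mm thick, 73 mm long between its posts, level, along (1, -1) of the tote's axes, 100 mm above the tote's underside (40 mm above the rim), at (-62, -62) mm from the tote's centre; open space above and below it. Gripped firmly it does not turn between the fingers, so the gripper turns with the tote as it tips
- tote_heel (a point): outer bottom point of the tote's (+x, +y) corner, the one opposite the handle: the tote tips up about it
- tote_corner (a point): inner floor point of that same corner, where the loose parts must gather
- glide0: loose brass-coloured furniture glide (domed disc), 22 mm across, 12 mm tall, 15 g, lying in the tote; origin at the centre of its underside. It slides once the tote is tipped by some 20 degrees; at 30 all run into the corner
- glide1: loose brass-coloured furniture glide (domed disc), 22 mm across, 12 mm tall, 15 g, lying in the tote; origin at the centre of its underside. It slides once the tote is tipped by some 20 degrees; at 30 all run into the corner
- glide2: loose brass-coloured furniture glide (domed disc), 22 mm across, 12 mm tall, 15 g, lying in the tote; origin at the centre of its underside. It slides once the tote is tipped by some 20 degrees; at 30 all run into the corner
- glide3: loose brass-coloured furniture glide (domed disc), 22 mm across, 12 mm tall, 15 g, lying in the tote; origin at the centre of its underside. It slides once the tote is tipped by some 20 degrees; at 30 all run into the corner
- staple_gun: grey metal air staple gun standing on its 230 mm black magazine, 165 mm tall; a bystander. Origin at the centre of its underside
- tape_roll: pale paper tape roll lying flat, 90 mm across, 24 mm tall; a bystander. Origin at the centre of its underside
- thread_cone: orange thread cone standing, 56 mm across at the foot, 95 mm tall; a bystander. Origin at the centre of its underside
- tack_hammer: hammer lying flat, about 260 mm long; a bystander
- spray_can: yellow can, 64 mm across, 180 mm tall; a bystander. Origin at the centre of its underside
- staple_box: cardboard box 110 x 70 x 45 mm; a bystander. Origin at the centre of its underside
- chair_leg: tapered wooden chair leg standing upright, 48 mm across at the top, 180 mm tall; a bystander. Origin at the centre of its underside

How it is judged:
By the outcome, as a careful person would: the job done as asked, in the order asked, and still so for the second after the job is handed in, while the arm keeps its last pose, push and grip.
It also fails if it takes over 51 s, if anything falls off the work surface, if the arm or the gripper's body presses on something with over 40 N, if the wrist force passes 120 N, or if a joint passes its speed limit or range.

## Robot

A 6-joint arm with a two-finger parallel gripper is mounted at the origin on the work surface. World frame = base frame: x ahead of the robot, y to its left, z up, the work surface at z = 0. Lengths are in m, angles in rad, forces in N, time in s.
With the tool pointing down it reaches from about 0.25 to 0.725 m from the base axis. Payload 4 kg.
Tool frame: the origin (TCP) lies between the finger pads; the fingertips stand 11 mm ahead of it and the grasp point (between the pads) lies 8 mm behind it (bot.tip_extent is the distance from the TCP to the fingertips, in m); z points along the fingers, y is the line along which they close (so a half turn about z gives the same grasp; the last joint's range is limited). The gripper opens to 85 mm and grips with 20 to 120 N. Pads are 22 mm wide; open, the fingers measure 114 mm over their backs; the gripper's body (76 mm by 85 mm) begins 54 mm behind the grasp point. The pads swing forward as they close: fully open they stand 13 mm farther back than shut.
Start: joints at [1.118, 0.241, 0.005, 1.335, 0, 1.571], TCP at [0.219, 0.45, 0.242] pointing down, gripper open.
Joint ranges: [-2.72, 2.72], [-1.05, 1.87], [-1.09, 1.28], [-1.99, 2.15], [-1.42, 1.44], [-3.14, 3.14]. Speed limits (rad/s): [2.79, 2.79, 3.14, 3.14, 3.14, 3.14].

## Interface

Orientations are given as a unit quaternion [x, y, z, w].
In Python, from workcell import bot gives the robot as it stands. The module is installed in compiled form; this text tells all that it offers.
- The arm moves only by the tool drive_tool, never from a script. Its argument "rows" is a list of rows, each an object of numbers: "dx", "dy", "dz": the shift along the tool's x, y, z in units of 50 mm (1.0 is 50 mm); "wx", "wy", "wz": the turn, a rotation vector about the tool's x, y, z in units of 5 degrees (1.0 is 5 degrees); "hand": the finger opening in mm, from 0 to 85.4. A call has 1 to 20 rows; each row is the pose to reach, as a shift and turn from the pose commanded when the call began, along the tool's axes at that moment; what a row does not reach only later rows make up. A row lasts 1/10 s, in which the tool goes at most 50 mm and 8.59 degrees, less where a joint would pass 70% of its speed; a pose out of reach is approached as far as the arm can. A call with a gripper value outside its range is refused whole. The fingers move at their own pace and stop on an object; the grip force is fixed at half the most. Time passes only in rows, so rows that repeat a pose let the fingers close. It gives the time, the measured TCP pose, the force, the opening and the grip force at its end, in the units of the state.
- bot.get_obs(): the state, without advancing time (a new reading comes with each control period).
- bot.camera(name): name is "scene" or "top" or "wrist"; returns the picture (420x560x3 uint8, red, green, blue); there is no depth.
- bot.get_calibration(name): a dict with "vfov" (degrees; the focal length in pixels is half the picture's height over the tangent of half this angle, whatever the lens; pixels are square), "cx", "cy" (the principal point, pixels), "origin" and "rotation" of the camera in the world; the wrist camera has in their place "mount" (4x4, takes a point from camera to tool coordinates, whose origin is the TCP and whose axes are the flange's). Camera axes: x right, y up, looking along -z (the intrinsics and any distortion apply to the point x, -y, -z); pixel columns grow to the right and rows downward; lengths in m; the calibration is good to about 2 mm. The wrist camera is an equidistant fisheye: a pixel r from the principal point sees the ray r / f radians off the axis. A picture is of the moment at which its call begins: read the wrist's pose just before it. get_calibration takes no time and is no camera call.
- bot.job_done(): hands the job in; it is judged then, once.
Trained networks look in the newest picture that a camera, given by its name, has taken for a name from the list of things; names that differ only in an ending like _2 or _b are one class to them, and where a whole thing is asked for, a point or a joint stands for the part that bears it (a point fixed in the world has none). Each returns a list of dicts, best first, with "score" (0 to 1); they miss things now and then, are a little off and sometimes report something else, mostly with a low value. They report only what shows in the picture. A call takes as long as a camera call.
- bot.look_for(camera, thing): "extent" ([centre column, centre row, width, height] in pixels, round what is visible of it).
- bot.outline_of(camera, thing): "region" (420x560 bool, what is visible of it) and "extent" ([centre column, centre row, width, height] in pixels, round what is visible of it).
The state is a dict: "clock": time; "joint_pos": joint angles; "joint_vel": joint speeds; "tau": joint torques, N m; "eef_pos": TCP position; "tool_rot": TCP orientation; "ft_force": force on the tool from outside, world axes, zero at the start; "ft_torque": the same for the moment, N m; "grip_width": finger opening in m; "grasp_force": force on a finger pad.
Only numpy, scipy, OpenCV 4.12 (cv2) and the standard library are available. Lean on these libraries where they do the work, as an engineer would, in place of code of your own. Each camera call takes 0.05 s, during which the arm holds its last target. There are 200 camera calls.

## Working session

There is one attempt and no reset: what is moved stays moved. The work goes in short steps, Python scripts to look and compute and a tool call to move; the robot and the scene stay as the last step left them, time stands still between calls to the robot, and variables do not carry over. Pictures are saved under pics/ and viewed, at most 11 in all, crops included, and the job is handed in when it is done.

Besides the shell and the picture viewer there is one more tool, called after "Emit:" as a command line: name --argument value ..., lists and objects as JSON in quotes. drive_tool: Moves the arm, as the interface text tells. Its arguments: {"type":"object","properties":{"rows":{"type":"array","items":{"type":"object","properties":{"dx":{"type":"number"},"dy":{"type":"number"},"dz":{"type":"number"},"wx":{"type":"number"},"wy":{"type":"number"},"wz":{"type":"number"},"hand":{"type":"number"}}}}},"required":["rows"]}

```bash
mkdir -p pics; cat > h.py <<'E'
import numpy as np, cv2
from workcell import bot
from scipy.spatial.transform import Rotation as R
def snap(c,fn):
    im=bot.camera(c); cv2.imwrite('pics/'+fn,im[:,:,::-1]); return im
def cal(c):
    k=bot.get_calibration(c); f=210/np.tan(np.radians(k['vfov'])/2); return k,f
def ray(c,u,v):
    k,f=cal(c); d=np.array([(u-k['cx'])/f,-(v-k['cy'])/f,-1.]); return np.array(k['origin']),np.array(k['rotation'])@d
def at(c,u,v,z):
    o,d=ray(c,u,v); return o+d*(z-o[2])/d[2]
def proj(c,p):
    k,f=cal(c); q=np.array(k['rotation']).T@(np.array(p)-k['origin']); return np.array([k['cx']+f*q[0]/-q[2],k['cy']-f*q[1]/-q[2]])
E
python3 - <<'E'
from h import *
a=snap('scene','s0.png');b=snap('top','t0.png')
cv2.imwrite('pics/t0b.png',cv2.resize(b[:,:,::-1],(784,588),interpolation=cv2.INTER_CUBIC))
for c in('scene','top'):
    k=bot.get_calibration(c);print(c,{x:np.round(v,3).tolist() for x,v in k.items() if not isinstance(v,str)})
for t in ['tote','tab','holddown','tote_grip','glide0','staple_gun','spray_can','chair_leg','thread_cone']:
    print(t,[(np.round(x['extent']).tolist(),round(x['score'],2)) for x in bot.look_for('top',t)[:4]])
o=bot.get_obs();print(o['eef_pos'],R.from_quat(o['tool_rot']).as_matrix().round(3).tolist())
E
```

```text
scene {'vfov': 57.693, 'cx': 287.104, 'cy': 204.3, 'origin': [1.049, -0.696, 0.834], 'rotation': [0.403, 0.117, 0.262, 0.869]}
top {'vfov': 48.358, 'cx': 292.347, 'cy': 211.188, 'origin': [0.239, 0.022, 1.888], 'rotation': [0.063, -0.069, -0.701, 0.707]}
tote [([295.0, 219.0, 54.0, 49.0], 0.67)]
tab [([264.0, 208.0, 34.0, 17.0], 0.48)]
holddown [([262.0, 211.0, 38.0, 22.0], 0.71)]
tote_grip [([263.0, 211.0, 38.0, 19.0], 0.72), ([296.0, 221.0, 63.0, 53.0], 0.68)]
glide0 []
staple_gun [([180.0, 206.0, 24.0, 57.0], 0.58), ([297.0, 223.0, 57.0, 52.0], 0.16)]
spray_can [([155.0, 245.0, 26.0, 21.0], 0.71), ([336.0, 235.0, 17.0, 13.0], 0.33), ([264.0, 212.0, 34.0, 22.0], 0.26)]
chair_leg [([189.0, 248.0, 22.0, 15.0], 0.7)]
thread_cone [([336.0, 234.0, 14.0, 13.0], 0.58)]
[0.2187423  0.44960504 0.2422856 ] [[-0.899, 0.438, -0.0], [0.438, 0.899, -0.0], [0.0, -0.0, -1.0]]
```

View pics/t0b.png

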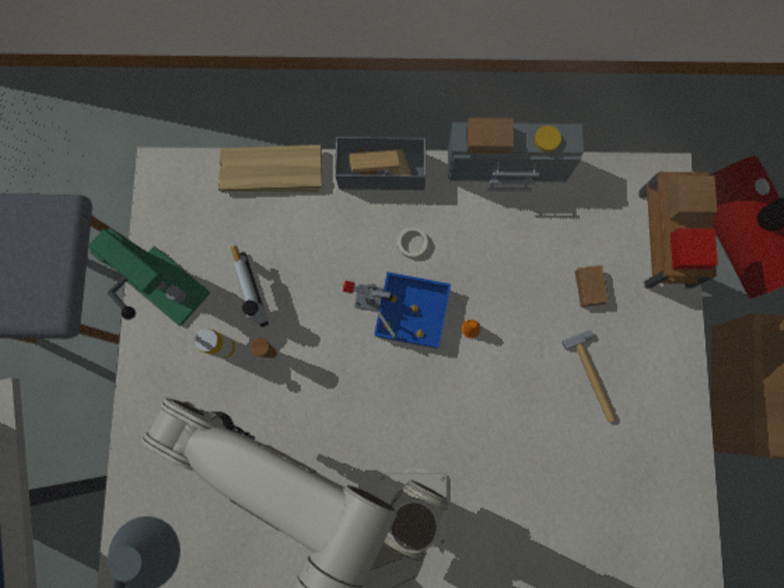

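View pics/s0.png

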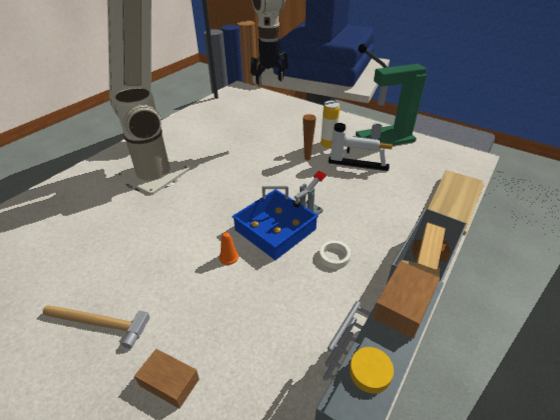

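The top view (784-wide) shows the tote at about (412,310), its handle at the lower-left corner (387,325), the red tab at (349,286), and the cone at (471,328). Next I'll measure these more precisely.

```bash
sed -i "s/np.array(k\['rotation'\])/R.from_quat(k['rotation']).as_matrix()/g" h.py
python3 - <<'E'
from h import *
a=cv2.imread('pics/s0.png');b=cv2.imread('pics/t0.png')
A=cv2.resize(a[150:270,200:360],None,fx=3.5,fy=3.5,interpolation=cv2.INTER_CUBIC)
B=cv2.resize(b[180:260,230:350],None,fx=5,fy=5,interpolation=cv2.INTER_CUBIC)[:,:]
C=np.zeros((A.shape[0]+0,800,3),np.uint8)
cv2.imwrite('pics/A.png',A);cv2.imwrite('pics/B.png',B)
for n,im,z in(('top',b,.13),('scene',a,.13)):
    h=cv2.cvtColor(im,cv2.COLOR_BGR2HSV)
    red=((h[...,0]<6)|(h[...,0]>174))&(h[...,1]>170)&(h[...,2]>70)
    k,l,s,c=cv2.connectedComponentsWithStats(red.astype(np.uint8))
    print(n,[(c[i].round(1).tolist(),s[i,4],at(n,*c[i],z).round(3).tolist()) for i in range(1,k) if s[i,4]>15])
    bl=((abs(h[...,0].astype(int)-112)<12)&(h[...,1]>150)&(h[...,2]>50)).astype(np.uint8)
    if n=='scene': bl[:150]=0
    k,l,s,c=cv2.connectedComponentsWithStats(bl); i=1+np.argmax(s[1:,4]); print(s[i])
    cs=cv2.findContours((l==i).astype(np.uint8),0,2)[0]; hull=cv2.convexHull(max(cs,key=cv2.contourArea)); 
    ap=cv2.approxPolyDP(hull,4,True)[:,0]; print([(p.tolist(),at(n,*p,.06).round(3).tolist()) for p in ap])
print([at('top',*(np.array(p)/1.4),z).round(3).tolist() for p,z in (((471,328),.05),((413,243),.02),((262,347),.18),((250,290),.1))])
E
```

```text
top [([523.3, 173.0], np.int32(2671), [0.733, -0.891, 0.13]), ([248.3, 204.4], np.int32(46), [0.597, 0.178, 0.13])]
[ 271  195   51   53 1841]
[([276, 195], [0.65, 0.074, 0.06]), ([321, 203], [0.62, -0.106, 0.06]), ([313, 247], [0.443, -0.074, 0.06]), ([282, 242], [0.461, 0.048, 0.06]), ([271, 221], [0.545, 0.093, 0.06])]
scene [([319.7, 175.0], np.int32(66), [0.606, 0.172, 0.13])]
[ 233  189   85   71 3241]
[([317, 215], [0.657, 0.074, 0.06]), ([314, 229], [0.68, 0.016, 0.06]), ([275, 259], [0.651, -0.141, 0.06]), ([236, 230], [0.494, -0.113, 0.06]), ([233, 217], [0.451, -0.075, 0.06]), ([275, 189], [0.478, 0.108, 0.06])]
[[0.496, -0.167, 0.05], [0.751, -0.002, 0.02], [0.422, 0.393, 0.18], [0.589, 0.451, 0.1]]
```

View pics/B.png

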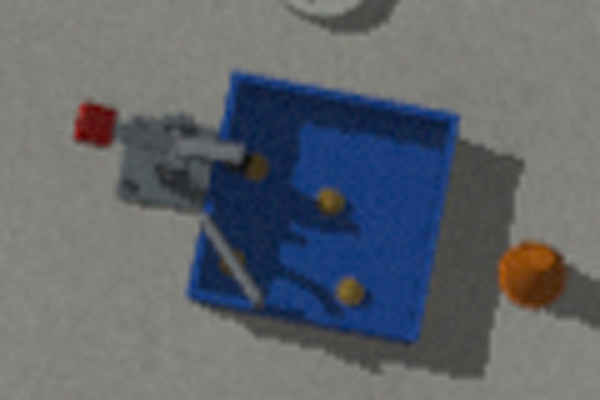

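View pics/A.png

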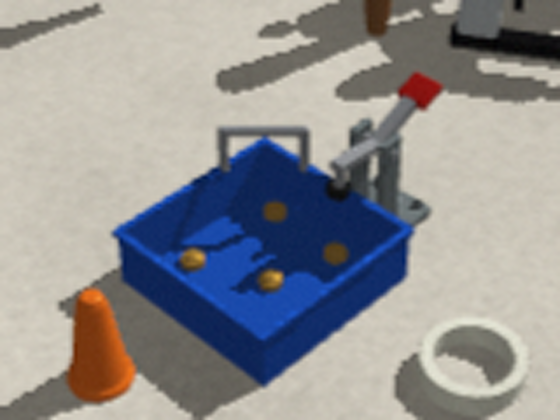

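Tab, tote and handle are clear in both views. I'll triangulate the handle ends and tote corners, and work out the first move.

```bash
cat >> h.py <<'E'
def tri(*obs):
    M=np.zeros((3,3));v=np.zeros(3)
    for o,d in obs:
        d=d/np.linalg.norm(d);P=np.eye(3)-np.outer(d,d);M+=P;v+=P@o
    return np.linalg.solve(M,v)
def delta(p):
    o=bot.get_obs();return R.from_quat(o['tool_rot']).inv().apply(np.array(p)-o['eef_pos'])/.05
def wray(u,v,o=None):
    k=bot.get_calibration('wrist');f=210/np.tan(np.radians(k['vfov'])/2);o=o or bot.get_obs()
    x,y=u-k['cx'],v-k['cy'];r=np.hypot(x,y)+1e-9;t=r/f
    d=np.array([np.sin(t)*x/r,-np.sin(t)*y/r,-np.cos(t)]);m=np.array(k['mount']);T=R.from_quat(o['tool_rot']).as_matrix()
    return T@m[:3,3]+o['eef_pos'],T@m[:3,:3]@d
def wat(u,v,z,o=None):
    p,d=wray(u,v,o);return p+d*(z-p[2])/d[2]
E
python3 - <<'E'
from h import *
T=lambda x,y:ray('top',230+x/5-.4,180+y/5-.4)
S=lambda x,y:ray('scene',200+x/3.5-.35,150+y/3.5-.35)
for n,t,s in [('tab',(97,125),(420,90)),('h1',(205,217),(306,131)),('h2',(262,305),(220,131)),
 ('rimL/H',(190,298),(264,139)),('rim far',(459,116),(265,341)),('rim -x+y',(235,72),(411,231)),('rim cone',(418,342),(116,234)),('foot',(245,155),(338,187))]:
    p=tri(T(*t),S(*s));print(n,p.round(3))
print(delta([.601,.175,.23]).round(2))
E
```

```text
tab [0.6   0.178 0.122]
h1 [0.532 0.094 0.1  ]
h2 [0.466 0.051 0.099]
rimL/H [0.475 0.107 0.057]
rim far [ 0.624 -0.105  0.057]
rim -x+y [0.656 0.073 0.058]
rim cone [ 0.442 -0.072  0.055]
foot [0.585 0.064 0.08 ]
[-9.28 -1.59  0.25]
```

Emit:
drive_tool --rows '[{"dx": -0.5, "dy": -0.1, "hand": 0}, {"dx": -1.3, "dy": -0.2, "hand": 0}, {"dx": -2.1, "dy": -0.4, "hand": 0}, {"dx": -2.9, "dy": -0.5, "hand": 0}, {"dx": -3.7, "dy": -0.6, "hand": 0}, {"dx": -4.5, "dy": -0.8, "hand": 0}, {"dx": -5.3, "dy": -0.9, "hand": 0}, {"dx": -6.1, "dy": -1.05, "hand": 0}, {"dx": -6.9, "dy": -1.2, "hand": 0}, {"dx": -7.7, "dy": -1.3, "hand": 0}, {"dx": -8.5, "dy": -1.45, "dz": 0.1, "hand": 0}, {"dx": -9.0, "dy": -1.55, "dz": 0.2, "hand": 0}, {"dx": -9.28, "dy": -1.59, "dz": 0.25, "hand": 0}, {"dx": -9.28, "dy": -1.59, "dz": 0.25, "hand": 0}, {"dx": -9.28, "dy": -1.59, "dz": 0.25, "hand": 0}]'

```text
invalid input at $.rows[0]: expected keys dx, dy, dz, wx, wy, wz, hand
```

```bash
python3 - <<'E'
from h import *
o=bot.get_obs();a=snap('wrist','w1.png')
print(o['eef_pos'],o['joint_pos'],o['ft_force'],o['clock'])
h=cv2.cvtColor(a[:,:,::-1].copy(),cv2.COLOR_BGR2HSV)
red=((h[...,0]<6)|(h[...,0]>174))&(h[...,1]>170)&(h[...,2]>60)
k,l,s,c=cv2.connectedComponentsWithStats(red.astype(np.uint8))
print([(s[i].tolist(),c[i].round(1).tolist(),wat(*c[i],.126,o).round(3).tolist()) for i in range(1,k) if s[i,4]>40])
E
```

```text
[0.2187423  0.44960504 0.2422856 ] [1.11797747e+00 2.40612503e-01 4.96179573e-03 1.33517056e+00
 2.12903929e-05 1.57079659e+00] [ 0.52085865 -0.30352244  0.10981605] 0.55
[]
```

View pics/w1.png

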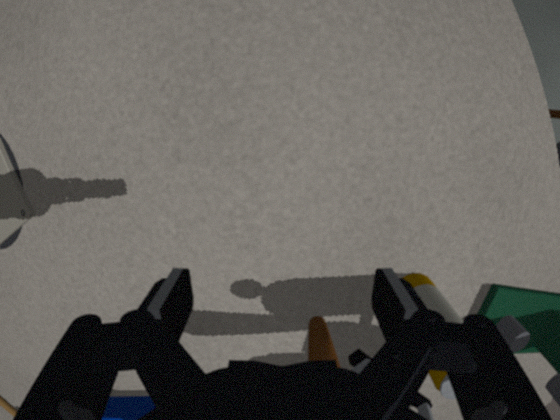

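The call was refused because rows need all keys, so the arm is still at the start. The wrist view shows the open fingers, the can and the chair leg. Resending in full.

Emit:
drive_tool --rows '[{"dx": -0.5, "dy": -0.1, "dz": 0, "wx": 0, "wy": 0, "wz": 0, "hand": 0}, {"dx": -1.3, "dy": -0.2, "dz": 0, "wx": 0, "wy": 0, "wz": 0, "hand": 0}, {"dx": -2.1, "dy": -0.4, "dz": 0, "wx": 0, "wy": 0, "wz": 0, "hand": 0}, {"dx": -2.9, "dy": -0.5, "dz": 0, "wx": 0, "wy": 0, "wz": 0, "hand": 0}, {"dx": -3.7, "dy": -0.6, "dz": 0, "wx": 0, "wy": 0, "wz": 0, "hand": 0}, {"dx": -4.5, "dy": -0.8, "dz": 0, "wx": 0, "wy": 0, "wz": 0, "hand": 0}, {"dx": -5.3, "dy": -0.9, "dz": 0, "wx": 0, "wy": 0, "wz": 0, "hand": 0}, {"dx": -6.1, "dy": -1.05, "dz": 0, "wx": 0, "wy": 0, "wz": 0, "hand": 0}, {"dx": -6.9, "dy": -1.2, "dz": 0, "wx": 0, "wy": 0, "wz": 0, "hand": 0}, {"dx": -7.7, "dy": -1.3, "dz": 0, "wx": 0, "wy": 0, "wz": 0, "hand": 0}, {"dx": -8.5, "dy": -1.45, "dz": 0.1, "wx": 0, "wy": 0, "wz": 0, "hand": 0}, {"dx": -9.0, "dy": -1.55, "dz": 0.2, "wx": 0, "wy": 0, "wz": 0, "hand": 0}, {"dx": -9.28, "dy": -1.59, "dz": 0.25, "wx": 0, "wy": 0, "wz": 0, "hand": 0}, {"dx": -9.28, "dy": -1.59, "dz": 0.25, "wx": 0, "wy": 0, "wz": 0, "hand": 0}, {"dx": -9.28, "dy": -1.59, "dz": 0.25, "wx": 0, "wy": 0, "wz": 0, "hand": 0}]'

```text
clock: 2.1
eef_pos: [0.6005, 0.1757, 0.2297]
tool_rot: [0.224, 0.975, 0.0, -0.001]
ft_force: [0.5, 0.5, -0.5]
grip_width: 0.0001
grasp_force: 0.0
```

```bash
python3 - <<'E'
from h import *
o=bot.get_obs();a=snap('wrist','w2.png')
print(o['eef_pos'],o['joint_pos'].round(2) if hasattr(o['joint_pos'],'round') else o['joint_pos'],o['ft_force'],o['clock'])
h=cv2.cvtColor(a[:,:,::-1].copy(),cv2.COLOR_BGR2HSV)
red=((h[...,0]<6)|(h[...,0]>174))&(h[...,1]>170)&(h[...,2]>60)
k,l,s,c=cv2.connectedComponentsWithStats(red.astype(np.uint8))
print([(s[i].tolist(),c[i].round(1).tolist(),wat(*c[i],.126,o).round(3).tolist()) for i in range(1,k) if s[i,4]>40])
E
```

```text
[0.6005274  0.17573127 0.22974826] [0.28 0.5  0.36 1.42 0.   0.74] [ 0.53226556  0.547079   -0.49296134] 2.1
[([267, 188, 42, 41, 1315], [287.8, 208.5], [0.597, 0.182, 0.126])]
```

View pics/w2.png

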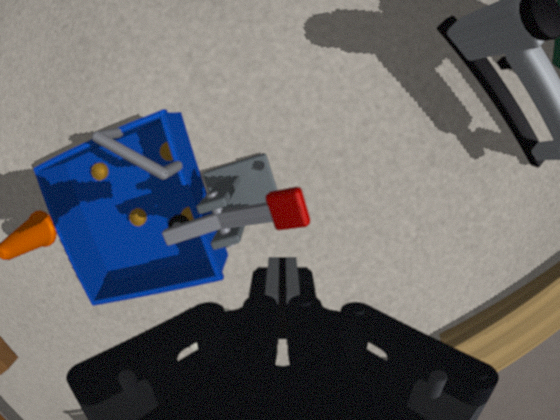

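Wrist view: the red tab is at (288,208), just ahead of the closed fingertips, which puts it at about (0.598, 0.181). I'll centre over it and press down.

Emit:
drive_tool --rows '[{"dx": 0.1, "dy": 0.13, "dz": 0.4, "wx": 0, "wy": 0, "wz": 0, "hand": 0}, {"dx": 0.1, "dy": 0.13, "dz": 0.9, "wx": 0, "wy": 0, "wz": 0, "hand": 0}, {"dx": 0.1, "dy": 0.13, "dz": 1.3, "wx": 0, "wy": 0, "wz": 0, "hand": 0}, {"dx": 0.1, "dy": 0.13, "dz": 1.6, "wx": 0, "wy": 0, "wz": 0, "hand": 0}, {"dx": 0.1, "dy": 0.13, "dz": 1.75, "wx": 0, "wy": 0, "wz": 0, "hand": 0}, {"dx": 0.1, "dy": 0.13, "dz": 1.9, "wx": 0, "wy": 0, "wz": 0, "hand": 0}, {"dx": 0.1, "dy": 0.13, "dz": 2.05, "wx": 0, "wy": 0, "wz": 0, "hand": 0}, {"dx": 0.1, "dy": 0.13, "dz": 2.2, "wx": 0, "wy": 0, "wz": 0, "hand": 0}, {"dx": 0.1, "dy": 0.13, "dz": 2.35, "wx": 0, "wy": 0, "wz": 0, "hand": 0}, {"dx": 0.1, "dy": 0.13, "dz": 2.5, "wx": 0, "wy": 0, "wz": 0, "hand": 0}, {"dx": 0.1, "dy": 0.13, "dz": 2.6, "wx": 0, "wy": 0, "wz": 0, "hand": 0}, {"dx": 0.1, "dy": 0.13, "dz": 2.7, "wx": 0, "wy": 0, "wz": 0, "hand": 0}, {"dx": 0.1, "dy": 0.13, "dz": 2.8, "wx": 0, "wy": 0, "wz": 0, "hand": 0}, {"dx": 0.1, "dy": 0.13, "dz": 2.85, "wx": 0, "wy": 0, "wz": 0, "hand": 0}]'

```text
clock: 3.55
eef_pos: [0.5993, 0.1821, 0.0866]
tool_rot: [0.225, 0.974, -0.001, -0.0]
ft_force: [0.2, -1.6, 4.3]
grip_width: 0.0003
grasp_force: 1.6
```

Contact force is about 4 N, as expected while the lever moves. I'll continue to the stop in small steps.

Emit:
drive_tool --rows '[{"dx": 0, "dy": 0, "dz": 0.05, "wx": 0, "wy": 0, "wz": 0, "hand": 0}, {"dx": 0, "dy": 0, "dz": 0.1, "wx": 0, "wy": 0, "wz": 0, "hand": 0}, {"dx": 0, "dy": 0, "dz": 0.14, "wx": 0, "wy": 0, "wz": 0, "hand": 0}, {"dx": 0, "dy": 0, "dz": 0.14, "wx": 0, "wy": 0, "wz": 0, "hand": 0}]'

```text
clock: 3.95
eef_pos: [0.5996, 0.1832, 0.0819]
tool_rot: [0.225, 0.974, 0.0, 0.0]
ft_force: [-0.8, -1.2, 9.0]
grip_width: -0.0002
grasp_force: 3.8
```

Emit:
drive_tool --rows '[{"dx": 0, "dy": 0, "dz": 0.04, "wx": 0, "wy": 0, "wz": 0, "hand": 0}, {"dx": 0, "dy": 0, "dz": 0.08, "wx": 0, "wy": 0, "wz": 0, "hand": 0}, {"dx": 0, "dy": 0, "dz": 0.08, "wx": 0, "wy": 0, "wz": 0, "hand": 0}]'

```text
clock: 4.25
eef_pos: [0.6008, 0.1843, 0.0806]
tool_rot: [0.224, 0.975, 0.002, 0.002]
ft_force: [-3.8, 0.7, 19.6]
grip_width: -0.0
grasp_force: 8.6
```

The force rose at the stop, so the lever is fully turned. I'll retreat, then go above the handle with the yaw turned.

Emit:
drive_tool --rows '[{"dx": 0, "dy": 0, "dz": -0.4, "wx": 0, "wy": 0, "wz": 0, "hand": 0}, {"dx": 0, "dy": 0, "dz": -1.1, "wx": 0, "wy": 0, "wz": 0, "hand": 0}, {"dx": 0, "dy": 0, "dz": -1.9, "wx": 0, "wy": 0, "wz": 0, "hand": 0}, {"dx": 0, "dy": 0, "dz": -2.6, "wx": 0, "wy": 0, "wz": 0, "hand": 10}, {"dx": 0, "dy": 0, "dz": -2.9, "wx": 0, "wy": 0, "wz": -1, "hand": 60}, {"dx": 0.1, "dy": -0.4, "dz": -2.9, "wx": 0, "wy": 0, "wz": -2.5, "hand": 60}, {"dx": 0.3, "dy": -0.9, "dz": -2.9, "wx": 0, "wy": 0, "wz": -4, "hand": 60}, {"dx": 0.4, "dy": -1.4, "dz": -2.9, "wx": 0, "wy": 0, "wz": -5.5, "hand": 60}, {"dx": 0.6, "dy": -1.9, "dz": -2.9, "wx": 0, "wy": 0, "wz": -7, "hand": 60}, {"dx": 0.7, "dy": -2.4, "dz": -2.9, "wx": 0, "wy": 0, "wz": -8.5, "hand": 60}, {"dx": 0.8, "dy": -2.7, "dz": -2.9, "wx": 0, "wy": 0, "wz": -10, "hand": 60}, {"dx": 0.84, "dy": -2.88, "dz": -2.9, "wx": 0, "wy": 0, "wz": -11.5, "hand": 60}, {"dx": 0.84, "dy": -2.88, "dz": -2.9, "wx": 0, "wy": 0, "wz": -12.1, "hand": 60}, {"dx": 0.84, "dy": -2.88, "dz": -2.9, "wx": 0, "wy": 0, "wz": -12.1, "hand": 60}, {"dx": 0.84, "dy": -2.88, "dz": -2.9, "wx": 0, "wy": 0, "wz": -12.1, "hand": 60}]'

```text
clock: 5.75
eef_pos: [0.4983, 0.0721, 0.2207]
tool_rot: [-0.297, 0.955, 0.0, -0.001]
ft_force: [-0.6, 0.7, -0.4]
grip_width: 0.0599
grasp_force: 0.0
```

```bash
python3 - <<'E'
from h import *
o=bot.get_obs();a=snap('wrist','w3.png');s=snap('scene','s3.png')
cv2.imwrite('pics/c3.png',np.vstack([a[:,:,::-1][::1],]) )
cv2.imwrite('pics/A3.png',cv2.resize(s[100:270,190:370,::-1],None,fx=3.3,fy=3.3,interpolation=cv2.INTER_CUBIC))
print(o['eef_pos'],R.from_quat(o['tool_rot']).as_matrix().round(3).tolist(),np.round(o['joint_pos'],2))
E
```

```text
[0.49829943 0.07211332 0.2206758 ] [[-0.824, -0.566, -0.002], [-0.566, 0.824, 0.0], [0.001, 0.001, -1.0]] [ 0.14  0.26 -0.03  1.29  0.   -0.46]
```

View pics/w3.png

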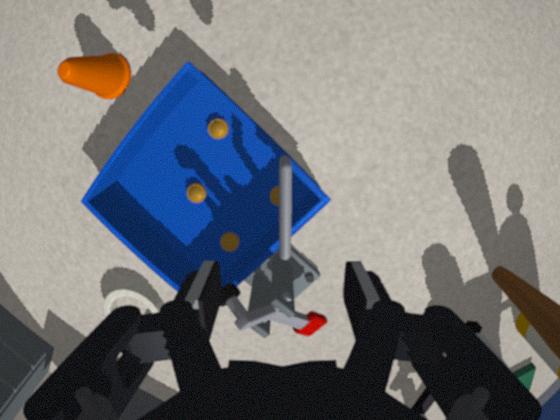

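View pics/A3.png

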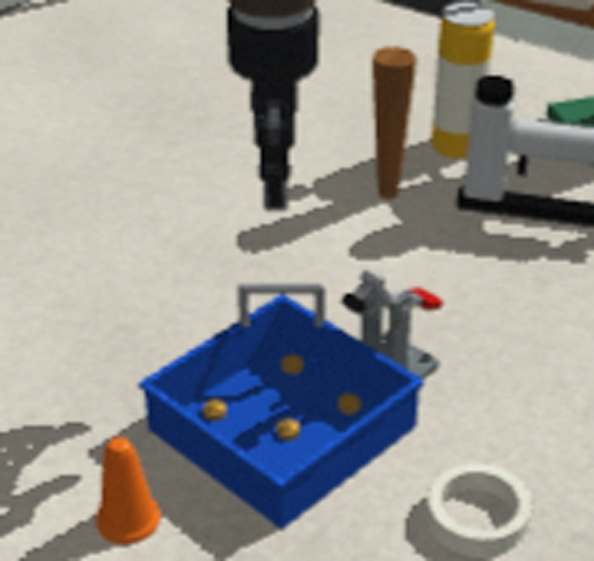

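The scene view shows the foot raised and the tote still flat. In the wrist view the bar runs from (286,158) to (285,257), parallel to the tool's x axis. Next, a position check from this view.

```bash
python3 - <<'E'
from h import *
p=[wat(u,v,.102) for u,v in((286,158),(285,257))];print(np.round(p,4).tolist())
for q in p+[(p[0]+p[1])/2]: print(delta([q[0],q[1],.092]).round(2))
k=bot.get_calibration('top');
for n,q in(('scenebar',[.499,.0725,.1]),):print(proj('scene',q),(proj('scene',q)-[190,100])*3.3)
E
```

```text
[[0.4623, 0.0516, 0.102], [0.532, 0.0988, 0.102]]
[0.83 0.07 2.58]
[-0.85  0.06  2.58]
[-0.01  0.06  2.58]
[273.79246276 187.02824025] [276.51512711 287.19319282]
```

Offset is only about 2-3 mm. Descend, then close.

Emit:
drive_tool --rows '[{"dx": 0, "dy": 0.04, "dz": 0.5, "wx": 0, "wy": 0, "wz": 0, "hand": 60}, {"dx": 0, "dy": 0.04, "dz": 1.1, "wx": 0, "wy": 0, "wz": 0, "hand": 50}, {"dx": 0, "dy": 0.04, "dz": 1.7, "wx": 0, "wy": 0, "wz": 0, "hand": 50}, {"dx": 0, "dy": 0.04, "dz": 2.2, "wx": 0, "wy": 0, "wz": 0, "hand": 50}, {"dx": 0, "dy": 0.04, "dz": 2.5, "wx": 0, "wy": 0, "wz": 0, "hand": 50}, {"dx": 0, "dy": 0.04, "dz": 2.57, "wx": 0, "wy": 0, "wz": 0, "hand": 50}, {"dx": 0, "dy": 0.04, "dz": 2.57, "wx": 0, "wy": 0, "wz": 0, "hand": 30}, {"dx": 0, "dy": 0.04, "dz": 2.57, "wx": 0, "wy": 0, "wz": 0, "hand": 22}, {"dx": 0, "dy": 0.04, "dz": 2.57, "wx": 0, "wy": 0, "wz": 0, "hand": 18}, {"dx": 0, "dy": 0.04, "dz": 2.57, "wx": 0, "wy": 0, "wz": 0, "hand": 15}, {"dx": 0, "dy": 0.04, "dz": 2.57, "wx": 0, "wy": 0, "wz": 0, "hand": 12}, {"dx": 0, "dy": 0.04, "dz": 2.57, "wx": 0, "wy": 0, "wz": 0, "hand": 9}, {"dx": 0, "dy": 0.04, "dz": 2.57, "wx": 0, "wy": 0, "wz": 0, "hand": 0}, {"dx": 0, "dy": 0.04, "dz": 2.57, "wx": 0, "wy": 0, "wz": 0, "hand": 0}, {"dx": 0, "dy": 0.04, "dz": 2.57, "wx": 0, "wy": 0, "wz": 0, "hand": 0}]'

```text
clock: 7.35
eef_pos: [0.4979, 0.0739, 0.0935]
tool_rot: [-0.297, 0.955, 0.0, 0.001]
ft_force: [-1.5, 0.9, 5.9]
grip_width: 0.0079
grasp_force: 58.6
```

Gripped at 58 N. Now tip the first 10 degrees about the heel.

Emit:
drive_tool --rows '[{"dx": 0, "dy": -0.033, "dz": -0.075, "wx": -0.2, "wy": 0, "wz": 0, "hand": 0}, {"dx": 0, "dy": -0.068, "dz": -0.149, "wx": -0.4, "wy": 0, "wz": 0, "hand": 0}, {"dx": 0, "dy": -0.103, "dz": -0.222, "wx": -0.6, "wy": 0, "wz": 0, "hand": 0}, {"dx": 0, "dy": -0.14, "dz": -0.295, "wx": -0.8, "wy": 0, "wz": 0, "hand": 0}, {"dx": 0, "dy": -0.178, "dz": -0.368, "wx": -1.0, "wy": 0, "wz": 0, "hand": 0}, {"dx": 0, "dy": -0.218, "dz": -0.439, "wx": -1.2, "wy": 0, "wz": 0, "hand": 0}, {"dx": 0, "dy": -0.259, "dz": -0.51, "wx": -1.4, "wy": 0, "wz": 0, "hand": 0}, {"dx": 0, "dy": -0.301, "dz": -0.58, "wx": -1.6, "wy": 0, "wz": 0, "hand": 0}, {"dx": 0, "dy": -0.344, "dz": -0.65, "wx": -1.8, "wy": 0, "wz": 0, "hand": 0}, {"dx": 0, "dy": -0.388, "dz": -0.718, "wx": -2.0, "wy": 0, "wz": 0, "hand": 0}, {"dx": 0, "dy": -0.388, "dz": -0.718, "wx": -2.0, "wy": 0, "wz": 0, "hand": 0}]'

```text
clock: 8.45
eef_pos: [0.5095, 0.057, 0.1291]
tool_rot: [-0.295, 0.951, 0.083, -0.026]
ft_force: [-0.1, 1.5, -1.5]
grip_width: 0.0079
grasp_force: 58.6
```

```bash
python3 - <<'E'
from h import *
s=snap('scene','s4.png')
cv2.imwrite('pics/A4.png',cv2.resize(s[100:270,190:370,::-1],None,fx=3.3,fy=3.3,interpolation=cv2.INTER_CUBIC))
o=bot.get_obs();print(np.round(o['ft_force'],1),np.round(o['ft_torque'],2),o['grip_width'],np.round(o['joint_pos'],2),R.from_quat(o['tool_rot']).as_matrix()[:,2].round(3))
E
```

```text
[-0.2 -0.2 -2.6] [-0.33 -0.23  0.  ] 0.007768069556732535 [ 0.03  0.41 -0.07  1.18  0.15 -0.58] [-0.098  0.143 -0.985]
```

View pics/A4.png

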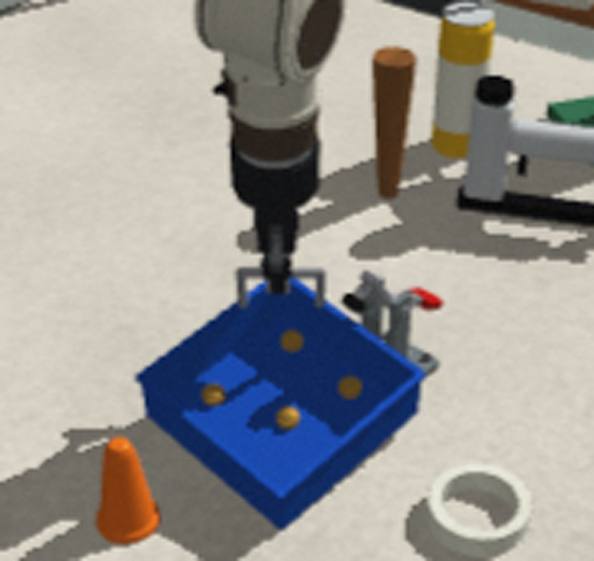

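At 10 degrees the heel corner has stayed at (283,527), clear of the presser, and the 2.6 N handle load means the heel is still carrying its share. Continuing by another 10 degrees, then 10 more.

Emit:
drive_tool --rows '[{"dx": 0, "dy": -0.033, "dz": -0.075, "wx": -0.2, "wy": 0, "wz": 0, "hand": 0}, {"dx": 0, "dy": -0.068, "dz": -0.149, "wx": -0.4, "wy": 0, "wz": 0, "hand": 0}, {"dx": 0, "dy": -0.103, "dz": -0.222, "wx": -0.6, "wy": 0, "wz": 0, "hand": 0}, {"dx": 0, "dy": -0.14, "dz": -0.295, "wx": -0.8, "wy": 0, "wz": 0, "hand": 0}, {"dx": 0, "dy": -0.178, "dz": -0.368, "wx": -1.0, "wy": 0, "wz": 0, "hand": 0}, {"dx": 0, "dy": -0.218, "dz": -0.439, "wx": -1.2, "wy": 0, "wz": 0, "hand": 0}, {"dx": 0, "dy": -0.259, "dz": -0.51, "wx": -1.4, "wy": 0, "wz": 0, "hand": 0}, {"dx": 0, "dy": -0.301, "dz": -0.58, "wx": -1.6, "wy": 0, "wz": 0, "hand": 0}, {"dx": 0, "dy": -0.344, "dz": -0.65, "wx": -1.8, "wy": 0, "wz": 0, "hand": 0}, {"dx": 0, "dy": -0.388, "dz": -0.718, "wx": -2.0, "wy": 0, "wz": 0, "hand": 0}, {"dx": 0, "dy": -0.388, "dz": -0.718, "wx": -2.0, "wy": 0, "wz": 0, "hand": 0}]'

```text
clock: 9.6
eef_pos: [0.5235, 0.0361, 0.1607]
tool_rot: [-0.292, 0.941, 0.166, -0.052]
ft_force: [-0.2, -0.2, -2.1]
grip_width: 0.0078
grasp_force: 58.7
```

Emit:
drive_tool --rows '[{"dx": 0, "dy": -0.033, "dz": -0.075, "wx": -0.2, "wy": 0, "wz": 0, "hand": 0}, {"dx": 0, "dy": -0.068, "dz": -0.149, "wx": -0.4, "wy": 0, "wz": 0, "hand": 0}, {"dx": 0, "dy": -0.103, "dz": -0.222, "wx": -0.6, "wy": 0, "wz": 0, "hand": 0}, {"dx": 0, "dy": -0.14, "dz": -0.295, "wx": -0.8, "wy": 0, "wz": 0, "hand": 0}, {"dx": 0, "dy": -0.178, "dz": -0.368, "wx": -1.0, "wy": 0, "wz": 0, "hand": 0}, {"dx": 0, "dy": -0.218, "dz": -0.439, "wx": -1.2, "wy": 0, "wz": 0, "hand": 0}, {"dx": 0, "dy": -0.259, "dz": -0.51, "wx": -1.4, "wy": 0, "wz": 0, "hand": 0}, {"dx": 0, "dy": -0.301, "dz": -0.58, "wx": -1.6, "wy": 0, "wz": 0, "hand": 0}, {"dx": 0, "dy": -0.344, "dz": -0.65, "wx": -1.8, "wy": 0, "wz": 0, "hand": 0}, {"dx": 0, "dy": -0.388, "dz": -0.718, "wx": -2.0, "wy": 0, "wz": 0, "hand": 0}, {"dx": 0, "dy": -0.388, "dz": -0.718, "wx": -2.0, "wy": 0, "wz": 0, "hand": 0}, {"dx": 0, "dy": -0.388, "dz": -0.718, "wx": -2.0, "wy": 0, "wz": 0, "hand": 0}, {"dx": 0, "dy": -0.388, "dz": -0.718, "wx": -2.0, "wy": 0, "wz": 0, "hand": 0}, {"dx": 0, "dy": -0.388, "dz": -0.718, "wx": -2.0, "wy": 0, "wz": 0, "hand": 0}, {"dx": 0, "dy": -0.388, "dz": -0.718, "wx": -2.0, "wy": 0, "wz": 0, "hand": 0}, {"dx": 0, "dy": -0.388, "dz": -0.718, "wx": -2.0, "wy": 0, "wz": 0, "hand": 0}, {"dx": 0, "dy": -0.388, "dz": -0.718, "wx": -2.0, "wy": 0, "wz": 0, "hand": 0}]'

```text
clock: 11.3
eef_pos: [0.5402, 0.0119, 0.1879]
tool_rot: [-0.287, 0.922, 0.247, -0.077]
ft_force: [0.5, -0.0, -3.3]
grip_width: 0.0076
grasp_force: 58.8
```

```bash
python3 - <<'E'
from h import *
s=snap('scene','s5.png')
cv2.imwrite('pics/A5.png',cv2.resize(s[100:270,190:370,::-1],None,fx=3.3,fy=3.3,interpolation=cv2.INTER_CUBIC))
o=bot.get_obs();z=R.from_quat(o['tool_rot']).as_matrix()[:,2];print(o['clock'],np.round(o['ft_force'],1),np.round(o['ft_torque'],2),o['grip_width'],np.abs(o['joint_vel']).max(),z.round(3),np.degrees(np.arccos(-z[2])))
E
```

```text
11.35 [ 0.  -0.  -2.8] [-0.64 -0.42 -0.04] 0.0076788919146067195 0.004133685221693826 [-0.284  0.412 -0.866] 30.004074364881202
```

View pics/A5.png

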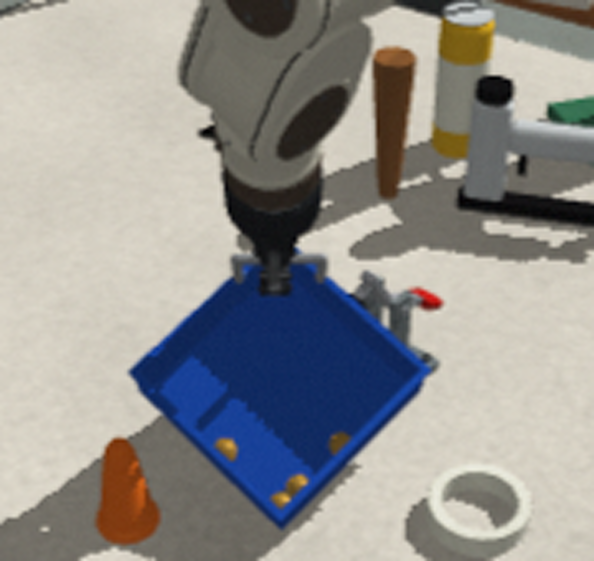

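Two glides have reached the corner near (285,495). Two others are at the walls, at (228,448) and (338,443), and may still be sliding. I'll wait and compare.

Emit:
drive_tool --rows '[{"dx": 0, "dy": 0, "dz": 0, "wx": 0, "wy": 0, "wz": 0, "hand": 0}, {"dx": 0, "dy": 0, "dz": 0, "wx": 0, "wy": 0, "wz": 0, "hand": 0}, {"dx": 0, "dy": 0, "dz": 0, "wx": 0, "wy": 0, "wz": 0, "hand": 0}, {"dx": 0, "dy": 0, "dz": 0, "wx": 0, "wy": 0, "wz": 0, "hand": 0}, {"dx": 0, "dy": 0, "dz": 0, "wx": 0, "wy": 0, "wz": 0, "hand": 0}]'

```text
clock: 11.85
eef_pos: [0.5403, 0.0117, 0.1878]
tool_rot: [-0.287, 0.922, 0.247, -0.077]
ft_force: [0.0, -0.2, -1.9]
grip_width: 0.0079
grasp_force: 58.8
```

```bash
cat > g.py <<'E'
from h import *
import sys
def blobs(im):
    h=cv2.cvtColor(im,cv2.COLOR_BGR2HSV)[190:265,225:325]
    m=((h[...,0]>8)&(h[...,0]<30)&(h[...,1]>120)).astype(np.uint8)
    k,l,s,c=cv2.connectedComponentsWithStats(m)
    return [(((c[i]+[35,90])*3.3).round().tolist(),int(s[i,4])) for i in range(1,k) if s[i,4]>3]
print(blobs(cv2.imread('pics/s5.png')))
print(blobs(snap('scene',sys.argv[1])[:,:,::-1].copy()))
o=bot.get_obs();z=R.from_quat(o['tool_rot']).as_matrix()[:,2];print(o['clock'],np.round(o['ft_force'],1),o['grip_width'],np.degrees(np.arccos(-z[2])))
# heel + corner geometry in the picture
y=R.from_quat(o['tool_rot']).as_matrix();H=o['eef_pos']+y@[0,-.215,.093]
C=H+y@[0,.0057,-.004]
print('heel',H.round(3),(proj('scene',H)-[190,100])*3.3,'corner',(proj('scene',C)-[190,100])*3.3)
E
python3 g.py s6.png
```

```text
[([131.0, 497.0], 304), ([226.0, 446.0], 22), ([337.0, 440.0], 15), ([288.0, 488.0], 33)]
[([131.0, 497.0], 304), ([226.0, 447.0], 22), ([337.0, 440.0], 15), ([289.0, 488.0], 31)]
11.9 [-0.2 -0.8 -2.5] 0.007822859325897703 30.00254198352134
heel [ 0.62  -0.103 -0.   ] [276.30964967 528.00213921] corner [276.21843684 520.61131437]
```

The two glides are stuck against the walls. I'll tip a few degrees further to free them, then come back.

Emit:
drive_tool --rows '[{"dx": 0, "dy": -0.068, "dz": -0.149, "wx": -0.4, "wy": 0, "wz": 0, "hand": 0}, {"dx": 0, "dy": -0.103, "dz": -0.222, "wx": -0.6, "wy": 0, "wz": 0, "hand": 0}, {"dx": 0, "dy": -0.103, "dz": -0.222, "wx": -0.6, "wy": 0, "wz": 0, "hand": 0}, {"dx": 0, "dy": -0.103, "dz": -0.222, "wx": -0.6, "wy": 0, "wz": 0, "hand": 0}, {"dx": 0, "dy": -0.103, "dz": -0.222, "wx": -0.6, "wy": 0, "wz": 0, "hand": 0}, {"dx": 0, "dy": -0.103, "dz": -0.222, "wx": -0.6, "wy": 0, "wz": 0, "hand": 0}, {"dx": 0, "dy": -0.103, "dz": -0.222, "wx": -0.6, "wy": 0, "wz": 0, "hand": 0}, {"dx": 0, "dy": -0.103, "dz": -0.222, "wx": -0.6, "wy": 0, "wz": 0, "hand": 0}]'

```text
clock: 12.7
eef_pos: [0.5459, 0.0037, 0.195]
tool_rot: [-0.285, 0.916, 0.271, -0.084]
ft_force: [-1.3, 1.4, 1.1]
grip_width: 0.0079
grasp_force: 59.2
```

```bash
python3 g.py s7.png; python3 - <<'E'
from h import *
# actual tilt: fit rim-corner pixels in A5 at tool tilt 30 (rigid about heel)
Rz=np.array([[.824,.566],[ .566,-.824]]) # bar dir, d
heel=np.array([.62,-.103,0]);d=np.array([.566,-.824,0]);b=np.array([.824,.566,0])
for th in (24,26,28,30,32):
    r=R.from_rotvec(-b*np.radians(th)); 
    if r.apply(-d)[2]<0: r=r.inv()
    print(th,[((proj('scene',heel+r.apply(-.1273*d+s*.1273*b+[0,0,.06]))-[190,100])*3.3).round().tolist() for s in(-1,1)])
E
```

```text
[([131.0, 497.0], 304), ([226.0, 446.0], 22), ([337.0, 440.0], 15), ([288.0, 488.0], 33)]
[([131.0, 497.0], 306), ([288.0, 482.0], 95)]
12.75 [-1.1  2.   0.5] 0.007886383311141849 33.007383263572166
heel [ 0.619 -0.103 -0.   ] [276.40457722 527.64793826] corner [276.30713414 520.43590856]
24 [[130.0, 368.0], [421.0, 365.0]]
26 [[129.0, 368.0], [422.0, 366.0]]
28 [[128.0, 368.0], [422.0, 366.0]]
30 [[127.0, 369.0], [423.0, 367.0]]
32 [[127.0, 369.0], [424.0, 367.0]]
```

All four glides are now one group near the corner. Easing back to about 30.5 degrees and holding.

Emit:
drive_tool --rows '[{"dx": 0, "dy": 0.016, "dz": 0.038, "wx": 0.1, "wy": 0, "wz": 0, "hand": 0}, {"dx": 0, "dy": 0.032, "dz": 0.076, "wx": 0.2, "wy": 0, "wz": 0, "hand": 0}, {"dx": 0, "dy": 0.048, "dz": 0.114, "wx": 0.3, "wy": 0, "wz": 0, "hand": 0}, {"dx": 0, "dy": 0.063, "dz": 0.152, "wx": 0.4, "wy": 0, "wz": 0, "hand": 0}, {"dx": 0, "dy": 0.078, "dz": 0.19, "wx": 0.5, "wy": 0, "wz": 0, "hand": 0}, {"dx": 0, "dy": 0.078, "dz": 0.19, "wx": 0.5, "wy": 0, "wz": 0, "hand": 0}, {"dx": 0, "dy": 0.078, "dz": 0.19, "wx": 0.5, "wy": 0, "wz": 0, "hand": 0}, {"dx": 0, "dy": 0.078, "dz": 0.19, "wx": 0.5, "wy": 0, "wz": 0, "hand": 0}, {"dx": 0, "dy": 0.078, "dz": 0.19, "wx": 0.5, "wy": 0, "wz": 0, "hand": 0}, {"dx": 0, "dy": 0.078, "dz": 0.19, "wx": 0.5, "wy": 0, "wz": 0, "hand": 0}]'

```text
clock: 13.75
eef_pos: [0.5412, 0.0105, 0.1891]
tool_rot: [-0.286, 0.921, 0.251, -0.078]
ft_force: [-2.0, 2.7, 2.8]
grip_width: 0.0079
grasp_force: 59.3
```

```bash
python3 g.py s8.png; python3 -c "
import cv2;s=cv2.imread('pics/s8.png');cv2.imwrite('pics/A8.png',cv2.resize(s[100:270,190:370],None,fx=3.3,fy=3.3,interpolation=cv2.INTER_CUBIC))"
```

```text
[([131.0, 497.0], 304), ([226.0, 446.0], 22), ([337.0, 440.0], 15), ([288.0, 488.0], 33)]
[([131.0, 497.0], 306), ([287.0, 481.0], 79)]
13.8 [-2.3  3.4  3. ] 0.007503588397773908 30.525314664979174
heel [ 0.619 -0.103 -0.   ] [276.31207514 527.7925499 ] corner [276.22025645 520.43205103]
```

View pics/A8.png

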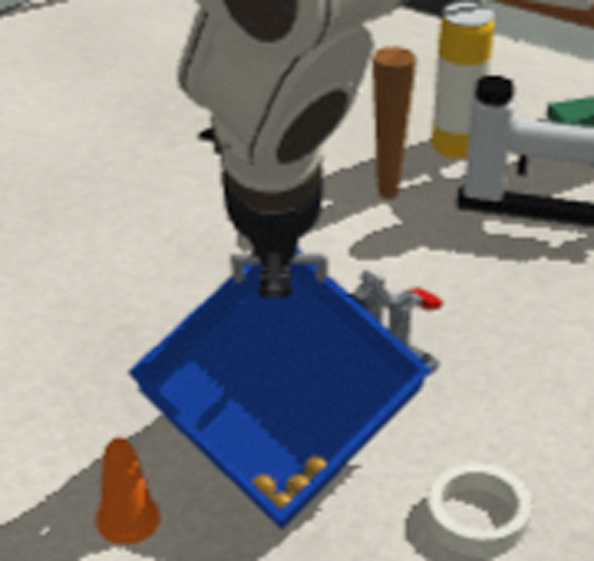

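The picture shows all four glides packed into the corner at about (265-315, 465-500). The heel is on the bench, the foot is still raised and the bystanders haven't moved. Handing in.

```bash
python3 -c "
from workcell import bot
print(bot.job_done())"
```

```text
the job is handed in; nothing more can be done
None
```

I raised the hold-down foot fully first, then tipped the tote to about 30.5° on its far corner. It was handed in held still with all four glides in that corner and the nearby bystanders unmoved; I tipped it briefly to 33° to free two glides stuck on the walls, and `job_done` returned no verdict.

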